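Clamp a camera shell in the quick-release vise

ROBOT

A 6-joint arm with a two-finger parallel gripper is mounted at the origin on the work surface. World frame = base frame: x ahead of the robot, y to its left, z up, the work surface at z = 0. Lengths are in m, angles in rad, forces in N, time in s.
With the tool pointing down it reaches from about 0.275 to 0.875 m from the base axis. Payload 12.5 kg.
Tool frame: the origin (TCP) lies on the front face of the gripper's body, between the roots of the fingers; the fingertips stand 73 mm ahead of it and the grasp point (between the pads) lies 54 mm ahead of it (ctrl.tcp_to_tips is the distance from the TCP to the fingertips, in m); z points along the fingers, y is the line along which they close (so a half turn about z gives the same grasp; the last joint's range is limited). The gripper opens to 85 mm and grips with 20 to 120 N. Pads are 22 mm wide; open, the fingers measure 114 mm over their backs; the gripper's body (76 mm by 85 mm) begins 54 mm behind the grasp point. The pads swing forward as they close: fully open they stand 13 mm farther back than shut.
Start: joints at [1.124, 0.351, 1.652, -0, 1.139, -0.085], TCP at [0.195, 0.514, 0.304] pointing down, gripper open.
Joint ranges: [-2.75, 2.75], [-0.79, 2.1], [0.01, 2.65], [-1.57, 4.71], [0.07, 3.14], [-2.87, 2.87]. Speed limits (rad/s): [2.22, 2.22, 2.79, 3.14, 3.14, 3.14].

INTERFACE

Orientations are given as a unit quaternion [w, x, y, z].
In Python, from rig import ctrl, grab_frame, order gives the robot as it stands.
- The arm moves only by the tool drive_tool, never from a script. Its arguments are lists of equal length, an entry for each row: "dp": the shift along the tool's x, y, z each as a share of 0.08 m, from -1 to 1, a list of three; "turn": the turn about the tool's z as a share of pi/2 rad, from -1 to 1. In form: {"dp": [[tx, ty, tz], ...], "turn": [turn, ...]}. A call has 1 to 10 rows; each row is the pose to reach, as a shift and turn from the pose commanded when the call began, along the tool's axes at that moment; what a row does not reach only later rows make up. A row lasts 1/12 s, in which the tool goes at most 41.7 mm and 7.16 degrees, less where a joint would pass 70% of its speed; a pose out of reach is approached as far as the arm can. A call with a number of a shift or a turn outside -1 to 1 is refused whole. A call with a gripper value outside its range is refused whole. "fingers" is the opening, from -1 (shut) to 1 (fully open), so that 0 is half open, set as the call begins (left out, the last holds). The fingers move at their own pace and stop on an object; "grip_force" is the grip in N (left out, the last holds). Time passes only in rows, so rows that repeat a pose let the fingers close. It gives the time, the measured TCP pose, the force, the opening and the grip force at its end, in the units of the state.
- ctrl.observe(): the state, without advancing time (a new reading comes with each control period).
- grab_frame(name): name is "scene" or "top" or "wrist"; returns a dict with "image" (480x640x3 uint8, blue, green, red), "range_z" (480x640 float32, m along the optical axis (not along the pixel's ray), 0 where there is no reading), "fx", "fy", "cx", "cy" (pixels), "k1" (the pictures are not rectified: a ray, as slopes to the right and down, at radius r is drawn at 1 + k1 r^2 times it, then the intrinsics apply), "eye" and "orientation" of the camera in the world. Camera axes: x right, y up, looking along -z (the intrinsics and any distortion apply to the point x, -y, -z); pixel columns grow to the right and rows downward; lengths in m; the calibration is good to about 2 mm. A picture is of the moment at which its call begins.
- order.close_job(): hands the job in; it is judged then, once.
The state is a dict: "t": time; "qpos": joint angles; "dq": joint speeds; "joint_torque": joint torques, N m; "ee_pos": TCP position; "ee_rot": TCP orientation; "wrist_force": force on the tool from outside, world axes, zero at the start; "torque": the same for the moment, N m; "finger_gap": finger opening in m; "gripper_force": force on a finger pad.
Only numpy, scipy, OpenCV 4.12 (cv2) and the standard library are available. Lean on these libraries where they do the work, as an engineer would, in place of code of your own. Each camera call takes 0.05 s, during which the arm holds its last target. There are 200 camera calls.

TASK

A used film camera lies loose in the small quick-release vise on the bench: clamp it for opening. Squeeze the release lever against the grip tab and hold it so while you slide the moving jaw up, gently, until you feel the camera lightly caught between both jaws; then let the lever go so that the jaw locks on its rack, and screw it tight by pushing the spokes of the wheel over from above. Stop once the wheel takes about half as much force again as it did when turning loose: the camera must be firmly held but not crushed, and leave the other things on the bench alone.

Things in the scene. Friction and masses are not known exactly. Their poses are not given: they have to be found in the camera images.
- vise: Grey iron bench vise bolted to the table. Origin: on the table under its bed; x = closing direction, towards the fixed jaw; y across; z up. Bed 90 wide, x -95 to +170 mm, top at z 50, foot flange 130 wide, 12 high. Fixed jaw 110 wide, x 125 to 170, z 50 to 100. A rack of round cross pins, 6 mm apart, runs along the bed's middle, x -88 to -10.
- fixed_face (a point): Nominal middle of the fixed jaw's clamping face: x 125, y 0, z 75 mm in the vise's frame. The face is a rubber liner (8 thick, on a steel packing plate) that yields about 1 mm per 50 N; depending on the packing it really stands at x 125 or up to 6 mm nearer to the moving jaw.
- jaw (a joint): Slide of the moving jaw along the vise's x, m, 0 to 0.075, growing as it closes. Its carriage (100 wide) carries grip tab, lever, screw, wheel and face plate. With the lever pressed it slides with 2 N of friction; without, the lever's pin locks it on the rack both ways (once let go it may shift up to 6 mm until the pin drops between two rack pins).
- grip_tab (a point): Grip tab: upright grey plate fixed on the moving jaw, 46 wide (y), 8 thick (x), top at z 154 mm. This point: middle of its outer side (facing the fixed jaw), z 132. Open fingers can straddle tab and lever together from above and close along the vise's x; the carriage in front of the tab is up to 111 mm high.
- lever_tab (a point): Quick-release lever: upright steel plate 50 wide (y), 8 thick (x), top at z 154 mm, between the grip tab and the wheel. This point: middle of its outer side (facing the wheel), z 132 at rest. Outer sides of lever and tab: 50 mm apart at rest, 35 fully squeezed. It pivots on a pin across the vise 78 mm below this point.
- release (a joint): Angle of the quick-release lever, rad: 0 = at rest (locked), grows as it is pressed towards the grip tab, stop at 0.20. The jaw is free above about 0.12. A spring returns it: about 4 N at the plate at rest, 6 N fully pressed.
- wheel_hub (a point): Centre of the wheel on the screw, behind the moving jaw (vise -x), z 78 mm, y 0; its axis is the vise's x. Hub 34 across, 24 long. Six evenly spaced steel spokes, 10 thick, each ending in a black ball of 16 mm, ball centre 66 mm from the axis. The point turns with the wheel: at wheel angle 0 its axes are the vise's.
- wheel (a joint): Wheel angle a, rad, 0 to 6.8, grows as it tightens: the top spoke goes to the vise's -y. At 0 a spoke points straight up; at a it leans a from up towards -y (others every pi/3). One turn drives the face plate 20 mm out. Friction 0.50 N m (7.6 N at a ball); it stays where left. Each 10 N of clamping adds 0.032 N m (0.5 N at a ball).
- camera: The work: single-use film camera, black shell 60 (x, along the vise) by 112 (y) by 33 mm (z), about 0.13 kg, on its back on the bed, round lens up (34 across, 5 proud). Origin: centre of its underside. Loose, up to 15 mm off the fixed jaw, a little askew. Firmly held from 40 N of clamping, cracks above 150 N; take at most 30 N while sliding the jaw.
- spare_a: Bystander: a camera like the work (green), 60 x 112 x 33 mm, lying on the table beside the vise. Origin: centre of its underside.
- spare_b: Bystander: another camera (yellow), 60 x 112 x 33 mm, on the table's right. Origin: centre of its underside.
- film_a: Bystander: a film cartridge standing near the vise, 25 in diameter, 48 mm high. Origin: centre of its underside.
- film_b: Bystander: a second film cartridge, beyond the fixed jaw, 25 in diameter, 48 mm high. Origin: centre of its underside.
- driver: Bystander: a screwdriver 180 mm long lying on the table beside the vise. Origin at its middle underside.
- loupe: Bystander: a black magnifier, 48 in diameter, 50 mm high. Origin: centre of its underside.
- mug: Bystander: a white mug, 80 in diameter, 95 mm high. Origin: centre of its underside.
- face: Steel face plate of the moving jaw (100 wide, z 54 to 100 mm, 10 thick), which the screw drives out of the carriage towards the fixed jaw. Origin: at table height below the middle of its clamping side; axes as the vise's.
There are look-alikes about, which are no part of the job. What is shaped like the camera but blue is not meant.

How it is judged:
By the outcome, as a careful person would: the job done as asked, in the order asked, and still so for the second after the job is handed in, with the robot touching nothing.
It also fails if it takes over 72 s, if anything falls off the work surface, if the arm or the gripper's body presses on something with over 40 N, if the wrist force passes 120 N, or if a joint passes its speed limit or range.

## Working session

There is one attempt and no reset: what is moved stays moved. The work goes in short steps, Python scripts to look and compute and a tool call to move; the robot and the scene stay as the last step left them, time stands still between calls to the robot, and variables do not carry over. Pictures are saved under pics/ and viewed, at most 10 in all, crops included, and the job is handed in when it is done.

Besides the shell and the picture viewer there is one more tool, called after ">>>" by a JSON object that holds its "method" and its "body", one argument or row to a line. drive_tool: Moves the arm, as the interface text tells. Shift numbers are shares of 0.08 m and turn numbers shares of pi/2 rad, none past 1 either way. Its arguments: {"type":"object","properties":{"dp":{"type":"array","items":{"type":"array","items":{"type":"number"}}},"turn":{"type":"array","items":{"type":"number"}},"fingers":{"type":"number"},"grip_force":{"type":"number"}},"required":["dp","turn"]}

```bash
ls; mkdir -p pics; cat > h.py <<'E'
import numpy as np, cv2
from scipy.spatial.transform import Rotation as R
def rot(q): return R.from_quat([q[1],q[2],q[3],q[0]]).as_matrix()
def cloud(f):
    K=np.array([[f['fx'],0,f['cx']],[0,f['fy'],f['cy']],[0,0,1.]])
    v,u=np.mgrid[0:480,0:640]
    p=np.stack([(u-f['cx'])/f['fx'],(v-f['cy'])/f['fy']],-1)
    s=p.copy()
    for _ in range(8): s=p/(1+f['k1']*(s**2).sum(-1,keepdims=True))
    z=f['range_z'][...,None]
    c=np.concatenate([s*z,z],-1)*[1,-1,-1]
    P=c@rot(f['orientation']).T+np.array(f['eye']); P[f['range_z']==0]=np.nan
    return P
E
python3 - <<'E'
from rig import ctrl,grab_frame
import cv2,numpy as np,pickle
for n in("scene","top"):
    f=grab_frame(n);cv2.imwrite(f"pics/{n}0.png",f['image']);pickle.dump(f,open(f"{n}0.pkl","wb"));print(n,f['eye'],f['orientation'],f['k1'])
print(ctrl.observe())
E
```

```text
pics
scene [ 1.34409966 -0.02011164  0.73038768] [0.59856735 0.29231473 0.31246108 0.67722765] 0.011298528791593114
top [ 0.39892674 -0.10510223  1.12224257] [-0.69561996 -0.0744047   0.05241406  0.71262162] -0.020185148832532248
{'t': 0.1, 'qpos': array([ 1.12440364e+00,  3.51173068e-01,  1.65236211e+00, -2.09091896e-07,
        1.13911131e+00, -8.46070804e-02]), 'dq': array([ 0.00069595, -0.00207256, -0.00250822, -0.00117321,  0.00053163,
       -0.00053119]), 'joint_torque': array([ 3.44114178e-04, -5.06839764e+01, -2.91872066e+01, -8.73671934e-05,
        2.73939608e-03,  1.00032895e-05]), 'ee_pos': array([0.19455161, 0.5141998 , 0.30341654]), 'ee_rot': array([-1.38167305e-04,  1.79907812e-01,  9.83683334e-01, -5.08480535e-04]), 'wrist_force': array([-0.03776428,  0.32583313,  0.32478794]), 'torque': array([ 0.06066541, -0.00295665,  0.01407786]), 'gripper_force': 0.0, 'finger_gap': 0.08548022807205014}
```

View pics/top0.png

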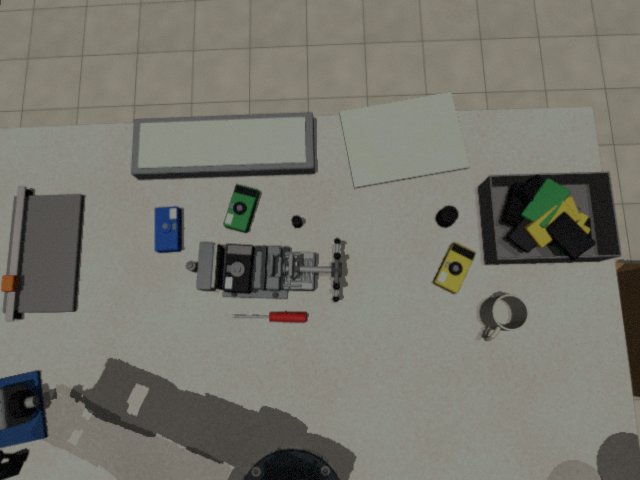

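View pics/scene0.png

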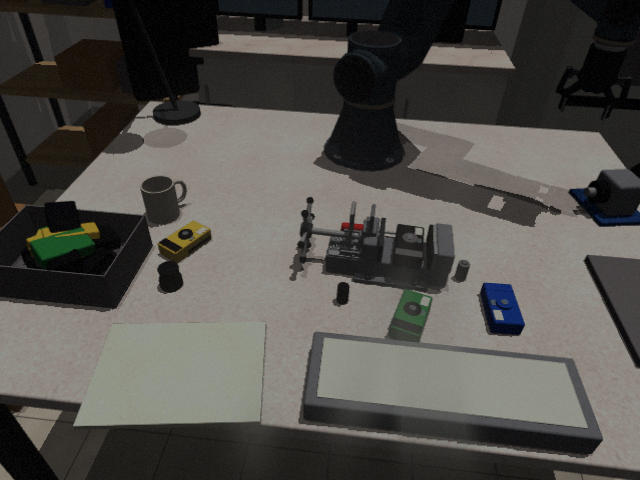

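The top view shows the vise around px (265,268), with its closing direction pointing image left (about world +y). The fixed jaw is at (208,265), the camera at (240,268) and the wheel at (338,270). film_a is at (298,221), film_b at (192,267) and the driver at (275,317). The scene view agrees. Next I'll get the vise pose from depth.

```bash
python3 - <<'E'
import pickle,numpy as np,cv2
from h import *
f=pickle.load(open("top0.pkl","rb"));P=cloud(f)
print(P[268,210],P[268,235],P[400,600],P[330,250])
sub=np.zeros((480,640),bool);sub[235:302,185:352]=1
z=P[...,2]
m=sub&(z>0.02)
# fixed jaw top
for nm,lo,hi,c0,c1 in(("fixedjaw",.09,.11,190,222),("tabs",.14,.17,250,320),("camera",.07,.095,222,256),("wheelballs",.03,.2,328,352)):
    k=m.copy();k[:,:c0]=0;k[:,c1:]=0;k&=(z>lo)&(z<hi)
    p=P[k]; r=cv2.minAreaRect((p[:,:2]*1000).astype(np.float32)); print(nm,k.sum(),r,p[:,2].mean(),p.min(0),p.max(0))
    if nm=="tabs":
        v,u=np.where(k);print(sorted(set(u)))
# profile along middle row
print([(u,)+tuple((P[270,u]*1000).round().astype(int)) for u in range(190,350,3) if np.isfinite(P[270,u,0])])
im=f['image'][215:325,180:360];cv2.imwrite("pics/topc.png",cv2.resize(im,(800,489),interpolation=cv2.INTER_CUBIC))
E
```

```text
[0.53601672 0.16781641 0.09926834] [0.53570978 0.11240283 0.09082205] [ 0.21674649 -0.72296702  0.00086795] [ 0.39541472  0.0937187  -0.00165167]
fixedjaw 1033 ((543.3519287109375, 173.07875061035156), (51.1210823059082, 110.28652954101562), 86.5062026977539) 0.09874330214318378 [0.48849171 0.14655693 0.09049376] [0.59954049 0.20085951 0.10472379]
tabs 186 ((533.6240844726562, 1.2957839965820312), (49.70448684692383, 48.11196517944336), 88.74497985839844) 0.1527415737164904 [ 0.50906785 -0.02391079  0.1403175 ] [0.55811821 0.02630063 0.15773245]
[np.int64(269), np.int64(270), np.int64(271), np.int64(272), np.int64(273), np.int64(289), np.int64(290), np.int64(291), np.int64(292)]
camera 1292 ((539.2672119140625, 114.2752456665039), (73.81510162353516, 112.36589050292969), 85.72952270507812) 0.08336407269508737 [0.48104433 0.07377772 0.07007657] [0.59659955 0.147804   0.09302425]
wheelballs 435 ((529.122802734375, -114.54783630371094), (29.64342498779297, 144.51849365234375), 88.58252716064453) 0.10252401457271475 [ 0.45677848 -0.12967577  0.06601541] [ 0.6012691  -0.09963075  0.152521
[... 2060 characters left out ...]
 np.int64(-59), np.int64(83)), (313, np.int64(527), np.int64(-65), np.int64(84)), (316, np.int64(528), np.int64(-72), np.int64(82)), (319, np.int64(528), np.int64(-79), np.int64(81)), (322, np.int64(527), np.int64(-86), np.int64(85)), (325, np.int64(527), np.int64(-93), np.int64(85)), (328, np.int64(527), np.int64(-100), np.int64(83)), (331, np.int64(526), np.int64(-107), np.int64(89)), (334, np.int64(525), np.int64(-113), np.int64(93)), (337, np.int64(525), np.int64(-120), np.int64(94)), (340, np.int64(524), np.int64(-127), np.int64(96)), (343, np.int64(536), np.int64(-136), np.int64(-1)), (346, np.int64(536), np.int64(-144), np.int64(-1)), (349, np.int64(535), np.int64(-151), np.int64(2))]
```

View pics/topc.png

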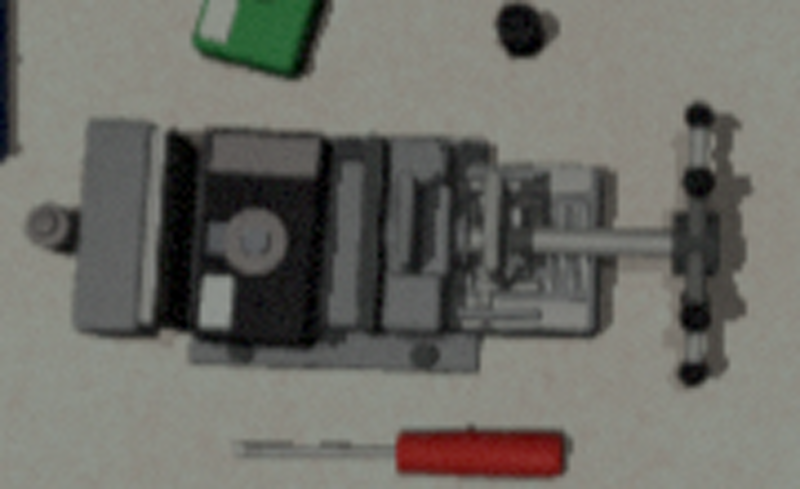

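>>> {"method": "drive_tool", "body": {
  "dp": [
    [-1, -0.57, 0],
    [-1, -0.57, 0],
    [-1, -0.57, 0],
    [-1, -0.57, 0]
  ],
  "turn": [-0.197, -0.197, -0.197, -0.197],
  "fingers": 1
}}

```text
t: 0.43
ee_pos: [0.2548, 0.4414, 0.3037]
ee_rot: [-0.0, 0.025, 1.0, -0.001]
wrist_force: [0.2, -0.1, -0.1]
finger_gap: 0.0857
gripper_force: 0.0
```

>>> {"method": "drive_tool", "body": {
  "dp": [
    [-0.63, -0.87, 0],
    [-0.63, -0.87, 0],
    [-0.63, -0.87, 0]
  ],
  "turn": [0, 0, 0]
}}

```text
t: 0.68
ee_pos: [0.3018, 0.368, 0.3036]
ee_rot: [0.0, 0.028, 1.0, -0.001]
wrist_force: [0.2, -0.2, -0.4]
finger_gap: 0.0857
gripper_force: 0.0
```

>>> {"method": "drive_tool", "body": {
  "dp": [
    [-0.63, -0.87, 0],
    [-0.63, -0.87, 0],
    [-0.63, -0.87, 0]
  ],
  "turn": [0, 0, 0]
}}

```text
t: 0.93
ee_pos: [0.3488, 0.2959, 0.3038]
ee_rot: [0.0, 0.028, 1.0, -0.001]
wrist_force: [-0.9, 0.1, 0.2]
finger_gap: 0.0853
gripper_force: 0.0
```

>>> {"method": "drive_tool", "body": {
  "dp": [
    [-0.63, -0.87, 0],
    [-0.63, -0.87, 0],
    [-0.63, -0.87, 0]
  ],
  "turn": [0, 0, 0]
}}

```text
t: 1.18
ee_pos: [0.3957, 0.2238, 0.3039]
ee_rot: [0.0, 0.028, 1.0, -0.0]
wrist_force: [0.1, 0.4, -0.4]
finger_gap: 0.0858
gripper_force: 0.0
```

>>> {"method": "drive_tool", "body": {
  "dp": [
    [-0.63, -0.87, 0],
    [-0.63, -0.87, 0],
    [-0.63, -0.87, 0]
  ],
  "turn": [0, 0, 0]
}}

```text
t: 1.43
ee_pos: [0.4426, 0.1517, 0.3039]
ee_rot: [0.001, 0.028, 1.0, -0.0]
wrist_force: [-0.1, 0.6, 0.0]
finger_gap: 0.0853
gripper_force: 0.0
```

>>> {"method": "drive_tool", "body": {
  "dp": [
    [-0.63, -0.87, 0],
    [-0.63, -0.87, 0],
    [-0.63, -0.87, 0],
    [-0.63, -0.87, 0],
    [-0.63, -0.87, 0]
  ],
  "turn": [0, 0, 0, 0, 0]
}}

```text
t: 1.85
ee_pos: [0.4865, 0.0836, 0.3036]
ee_rot: [-0.0, 0.027, 1.0, 0.0]
wrist_force: [0.4, 0.2, -0.3]
finger_gap: 0.0857
gripper_force: 0.0
```

```bash
python3 - <<'E'
from rig import ctrl,grab_frame
import cv2,numpy as np,pickle
from h import *
f=grab_frame("wrist");cv2.imwrite("pics/w1.png",f['image']);pickle.dump(f,open("w1.pkl","wb"));print(f['eye'],ctrl.observe()['ee_pos'])
P=cloud(f);z=P[...,2]
k=(z>.145)&(z<.165)&(abs(P[...,0]-.534)<.05)&(abs(P[...,1])<.05)
n,l,s,c=cv2.connectedComponentsWithStats(k.astype(np.uint8))
for i in range(1,n):
    if s[i,4]>60:
        p=P[l==i];print(s[i],cv2.minAreaRect((p[:,:2]*1000).astype(np.float32)),p.mean(0),np.percentile(p,[3,97],axis=0).round(4).tolist())
E
```

```text
[0.41284384 0.08766512 0.37492896] [0.48627114 0.08390843 0.3037154 ]
[146 287  22  40 643] ((520.341064453125, -17.3615779876709), (8.597399711608887, 22.933521270751953), 86.18065643310547) [ 0.51848518 -0.01615406  0.15270497] [[0.5093, -0.0209, 0.1458], [0.5293, -0.0132, 0.156]]
[ 216  289   19   72 1043] ((535.4178466796875, 23.60239601135254), (8.440741539001465, 45.95648193359375), 87.44764709472656) [0.53326515 0.02473296 0.15337192] [[0.5132, 0.0202, 0.1461], [0.5558, 0.0283, 0.1561]]
```

View pics/w1.png

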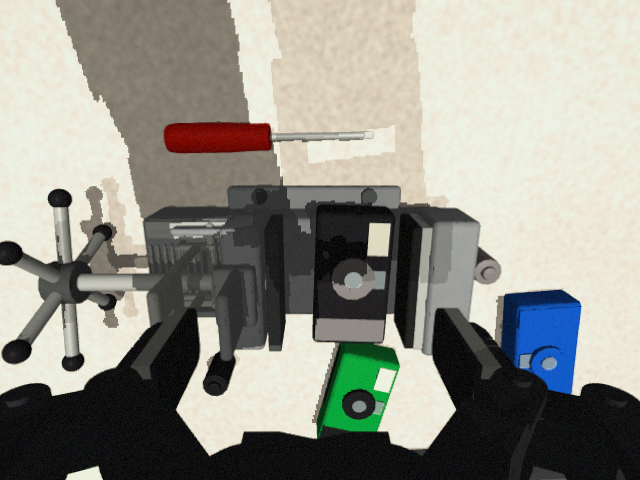

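>>> {"method": "drive_tool", "body": {
  "dp": [
    [-0.656, -0.891, 0],
    [-0.656, -0.891, 0],
    [-0.656, -0.891, 0.4],
    [-0.656, -0.891, 0.7],
    [-0.656, -0.891, 0.7],
    [-0.656, -0.891, 0.7]
  ],
  "turn": [0, 0, 0, 0, 0, 0]
}}

```text
t: 2.4
ee_pos: [0.5349, 0.0101, 0.2477]
ee_rot: [-0.001, 0.026, 1.0, 0.0]
wrist_force: [0.5, 1.0, 0.7]
finger_gap: 0.0855
gripper_force: 0.0
```

```bash
python3 - <<'E'
from rig import ctrl,grab_frame
import cv2,numpy as np,pickle
from h import *
f=grab_frame("wrist");cv2.imwrite("pics/w2.png",f['image']);print(ctrl.observe()['ee_pos'])
P=cloud(f);z=P[...,2]
k=(z>.147)&(z<.160)&(abs(P[...,0]-.534)<.05)&(abs(P[...,1])<.05)
n,l,s,c=cv2.connectedComponentsWithStats(k.astype(np.uint8))
for i in range(1,n):
    if s[i,4]>60:
        p=P[l==i];print(s[i],cv2.minAreaRect((p[:,:2]*1000).astype(np.float32)),np.percentile(p,[3,97],axis=0).round(4).tolist())
E
```

```text
[0.5354592  0.01001473 0.24890515]
[ 242  232   23  106 1965] ((533.4578247070312, -18.496639251708984), (8.426261901855469, 49.747581481933594), 87.02774810791016) [[0.5095, -0.0221, 0.1485], [0.5555, -0.0138, 0.156]]
[ 336  236   20   98 1718] ((535.5635375976562, 23.55455207824707), (8.196122169494629, 45.79672622680664), 87.02046966552734) [[0.5136, 0.0192, 0.1495], [0.5556, 0.0275, 0.156]]
```

View pics/w2.png

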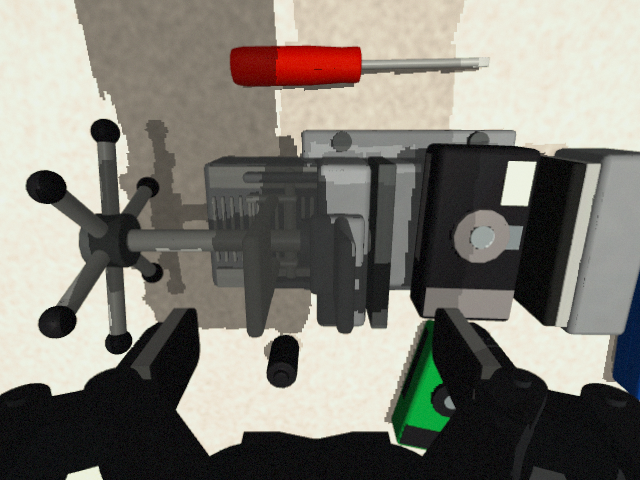

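The fingers straddle the tab (px 340,280) and the lever (px 260,280), centred for the squeezed state, so I'll descend and squeeze.

>>> {"method": "drive_tool", "body": {
  "dp": [
    [0, 0, 0.3],
    [0, 0, 0.55],
    [0, 0, 0.73],
    [0, 0, 0.73],
    [0, 0, 0.73]
  ],
  "turn": [0, 0, 0, 0, 0]
}}

```text
t: 2.87
ee_pos: [0.5359, 0.0095, 0.1909]
ee_rot: [0.001, 0.026, 1.0, 0.0]
wrist_force: [-0.0, -0.3, 0.7]
finger_gap: 0.0857
gripper_force: 0.0
```

>>> {"method": "drive_tool", "body": {
  "dp": [
    [0, 0, 0],
    [0, 0, 0],
    [0, 0, 0],
    [0, 0, 0],
    [0, 0, 0],
    [0, 0, 0],
    [0, 0, 0],
    [0, 0, 0],
    [0, 0, 0],
    [0, 0, 0]
  ],
  "turn": [0, 0, 0, 0, 0, 0, 0, 0, 0, 0],
  "fingers": -1,
  "grip_force": 25
}}

```text
t: 3.7
ee_pos: [0.5364, 0.0086, 0.1916]
ee_rot: [0.002, 0.026, 1.0, -0.0]
wrist_force: [-2.4, -0.1, 13.5]
finger_gap: 0.0354
gripper_force: 27.5
```

>>> {"method": "drive_tool", "body": {
  "dp": [
    [0, 0, -0.012],
    [0, 0.02, -0.012],
    [0, 0.04, -0.012],
    [0, 0.06, -0.012],
    [0, 0.08, -0.012],
    [0, 0.1, -0.012],
    [0, 0.12, -0.012],
    [0, 0.14, -0.012],
    [0, 0.16, -0.012],
    [0, 0.16, -0.012]
  ],
  "turn": [0, 0, 0, 0, 0, 0, 0, 0, 0, 0]
}}

```text
t: 4.53
ee_pos: [0.537, 0.0217, 0.1916]
ee_rot: [0.002, 0.026, 1.0, -0.0]
wrist_force: [2.4, 0.0, 7.5]
finger_gap: 0.0355
gripper_force: 28.6
```

```bash
python3 - <<'E'
from rig import ctrl,grab_frame
import cv2,numpy as np,pickle
from h import *
s=ctrl.observe();print(s['ee_pos'],s['wrist_force'])
f=grab_frame("top");P=cloud(f)
for x in(.50,.515,.56,.58):
    k=(abs(P[...,0]-x)<.004)&(P[...,1]>.02)&(P[...,1]<.19)&(P[...,2]>.03)
    p=P[k];p=p[p[:,1].argsort()]
    print(x,[tuple((q[1:]*1000).round().astype(int).tolist()) for q in p[::2]])
E
```

```text
[0.53704477 0.02172865 0.19163737] [2.3668329  0.0287395  7.47643925]
0.5 [(20, 408), (21, 411), (21, 409), (23, 412), (23, 409), (24, 406), (25, 409), (26, 412), (26, 410), (28, 410), (28, 407), (29, 411), (30, 406), (30, 412), (32, 406), (33, 410), (33, 407), (34, 411), (34, 408), (36, 409), (37, 411), (38, 405), (39, 407), (40, 411), (41, 407), (42, 408), (44, 409), (44, 406), (45, 409), (47, 409), (48, 413), (49, 408), (50, 409), (51, 406), (52, 408), (53, 410), (54, 407), (55, 409), (56, 410), (58, 404), (59, 407), (59, 411), (60, 406), (61, 409), (63, 410), (66, 430), (66, 466), (66, 442), (66, 453), (66, 435), (66, 429), (66, 416), (66, 470), (66, 465), (66, 409), (66, 440), (66, 447), (66, 422), (66, 447), (66, 458), (66, 408), (66, 428), (66, 414), (66, 434), (66, 421), (66, 433), (67, 463), (67, 439), (67, 420), (67, 463), (67, 426), (67, 439), (67, 450), (67, 473), (67, 450), (68, 476), (69, 472), (69, 476), (69, 475), (70, 471), (71, 474), (72, 472), (73, 473), (73, 478), (73, 472), (74, 473), (75, 477), (75, 471), (76, 472), (77, 474), (77, 473), (78, 474), (79, 473), (7
[... 2013 characters left out ...]
(57, 423), (59, 422), (59, 422), (60, 425), (61, 421), (63, 419), (63, 424), (64, 417), (64, 423), (64, 428), (64, 427), (65, 431), (66, 428), (66, 425), (67, 429), (68, 431), (69, 428), (69, 427), (70, 428), (71, 426), (72, 429), (73, 430), (74, 428), (74, 431), (75, 429), (76, 429), (77, 432), (78, 430), (79, 426), (80, 429), (81, 429)]
0.58 [(20, 400), (24, 397), (26, 402), (30, 402), (33, 401), (36, 401), (40, 402), (43, 403), (46, 404), (49, 402), (52, 403), (56, 403), (59, 404), (62, 395), (62, 402), (63, 394), (63, 401), (64, 405), (65, 406), (66, 408), (68, 407), (69, 408), (71, 408), (72, 411), (73, 413), (75, 412), (76, 414), (78, 408), (185, 101), (188, 98), (188, 103), (190, 97)]
```

```bash
python3 - <<'E'
import pickle
from h import *
P=cloud(pickle.load(open("w1.pkl","rb")))
# vise-axis coordinate
u=P[...,0]*.052+P[...,1]*.9986; v=P[...,0]
for x in(.50,.56):
  for lo,hi,n in((.09,.104,'top100'),(.076,.088,'cam')):
    k=(abs(v-x)<.006)&(P[...,2]>lo)&(P[...,2]<hi)&(u>.04)&(u<.24)
    a=np.sort(u[k]*1000); g=np.where(np.diff(a)>4)[0]; print(x,n,[(s[0].round(1),s[-1].round(1),len(s)) for s in np.split(a,g+1)])
E
```

```text
0.5 top100 [(np.float64(40.2), np.float64(81.4), 885), (np.float64(177.4), np.float64(226.1), 1123)]
0.5 cam [(np.float64(68.0), np.float64(68.3), 26), (np.float64(81.1), np.float64(81.4), 19), (np.float64(108.8), np.float64(168.7), 1176), (np.float64(177.3), np.float64(178.4), 60)]
0.56 top100 [(np.float64(52.6), np.float64(81.3), 357), (np.float64(177.2), np.float64(225.9), 640)]
0.56 cam [(np.float64(67.9), np.float64(68.3), 18), (np.float64(81.1), np.float64(81.3), 16), (np.float64(106.2), np.float64(166.3), 990), (np.float64(177.3), np.float64(178.1), 50)]
```

>>> {"method": "drive_tool", "body": {
  "dp": [
    [0, 0.015, 0],
    [0, 0.03, 0],
    [0, 0.045, 0],
    [0, 0.06, 0],
    [0, 0.06, 0]
  ],
  "turn": [0, 0, 0, 0, 0]
}}

```text
t: 5.0
ee_pos: [0.5373, 0.0264, 0.1916]
ee_rot: [0.001, 0.026, 1.0, -0.0]
wrist_force: [3.0, -0.4, 7.2]
finger_gap: 0.0349
gripper_force: 28.3
```

>>> {"method": "drive_tool", "body": {
  "dp": [
    [0, 0.015, 0],
    [0, 0.03, 0],
    [0, 0.045, 0],
    [0, 0.06, 0],
    [0, 0.075, 0],
    [0, 0.09, 0],
    [0, 0.105, 0],
    [0, 0.12, 0],
    [0, 0.135, 0],
    [0, 0.14, 0]
  ],
  "turn": [0, 0, 0, 0, 0, 0, 0, 0, 0, 0]
}}

```text
t: 5.83
ee_pos: [0.5379, 0.0375, 0.1916]
ee_rot: [0.001, 0.026, 1.0, -0.0]
wrist_force: [2.7, -3.4, 7.2]
finger_gap: 0.0354
gripper_force: 27.0
```

>>> {"method": "drive_tool", "body": {
  "dp": [
    [0, 0.006, 0],
    [0, 0.012, 0],
    [0, 0.019, 0],
    [0, 0.025, 0],
    [0, 0.025, 0]
  ],
  "turn": [0, 0, 0, 0, 0]
}}

```text
t: 6.25
ee_pos: [0.538, 0.0394, 0.1916]
ee_rot: [0.001, 0.026, 1.0, -0.0]
wrist_force: [2.4, -2.9, 6.7]
finger_gap: 0.0353
gripper_force: 27.3
```

>>> {"method": "drive_tool", "body": {
  "dp": [
    [0, 0.005, 0],
    [0, 0.01, 0],
    [0, 0.015, 0],
    [0, 0.02, 0],
    [0, 0.02, 0]
  ],
  "turn": [0, 0, 0, 0, 0]
}}

```text
t: 6.67
ee_pos: [0.5381, 0.041, 0.1916]
ee_rot: [0.002, 0.026, 1.0, -0.0]
wrist_force: [2.0, -2.5, 6.4]
finger_gap: 0.0355
gripper_force: 27.3
```

>>> {"method": "drive_tool", "body": {
  "dp": [
    [0, 0.005, 0],
    [0, 0.01, 0],
    [0, 0.0125, 0],
    [0, 0.0125, 0]
  ],
  "turn": [0, 0, 0, 0]
}}

```text
t: 7.0
ee_pos: [0.5381, 0.042, 0.1916]
ee_rot: [0.001, 0.026, 1.0, -0.0]
wrist_force: [2.2, -2.6, 7.1]
finger_gap: 0.0355
gripper_force: 27.2
```

>>> {"method": "drive_tool", "body": {
  "dp": [
    [0, 0.005, 0],
    [0, 0.01, 0],
    [0, 0.0125, 0],
    [0, 0.0125, 0]
  ],
  "turn": [0, 0, 0, 0]
}}

```text
t: 7.33
ee_pos: [0.5382, 0.0429, 0.1916]
ee_rot: [0.001, 0.026, 1.0, -0.0]
wrist_force: [3.8, -2.5, 7.4]
finger_gap: 0.0351
gripper_force: 27.2
```

>>> {"method": "drive_tool", "body": {
  "dp": [
    [0, 0.005, 0],
    [0, 0.01, 0],
    [0, 0.01, 0]
  ],
  "turn": [0, 0, 0]
}}

```text
t: 7.58
ee_pos: [0.5382, 0.0438, 0.1917]
ee_rot: [0.001, 0.026, 1.0, -0.0]
wrist_force: [3.2, -1.8, 5.7]
finger_gap: 0.0354
gripper_force: 27.2
```

>>> {"method": "drive_tool", "body": {
  "dp": [
    [0, 0.005, 0],
    [0, 0.01, 0],
    [0, 0.01, 0]
  ],
  "turn": [0, 0, 0]
}}

```text
t: 7.83
ee_pos: [0.5382, 0.0446, 0.1916]
ee_rot: [0.001, 0.026, 1.0, -0.0]
wrist_force: [2.9, -1.7, 6.7]
finger_gap: 0.0352
gripper_force: 27.3
```

>>> {"method": "drive_tool", "body": {
  "dp": [
    [0, 0.005, 0],
    [0, 0.0075, 0],
    [0, 0.0075, 0]
  ],
  "turn": [0, 0, 0]
}}

```text
t: 8.08
ee_pos: [0.5383, 0.0451, 0.1917]
ee_rot: [0.001, 0.026, 1.0, -0.0]
wrist_force: [2.4, -2.5, 7.5]
finger_gap: 0.0351
gripper_force: 27.2
```

>>> {"method": "drive_tool", "body": {
  "dp": [
    [0, 0.005, 0],
    [0, 0.0075, 0],
    [0, 0.0075, 0]
  ],
  "turn": [0, 0, 0]
}}

```text
t: 8.33
ee_pos: [0.5383, 0.0457, 0.1917]
ee_rot: [0.001, 0.026, 1.0, -0.0]
wrist_force: [3.5, -3.3, 7.3]
finger_gap: 0.0353
gripper_force: 27.2
```

>>> {"method": "drive_tool", "body": {
  "dp": [
    [0, 0.005, 0],
    [0, 0.0075, 0],
    [0, 0.0075, 0]
  ],
  "turn": [0, 0, 0]
}}

```text
t: 8.58
ee_pos: [0.5384, 0.0463, 0.1916]
ee_rot: [0.001, 0.026, 1.0, -0.0]
wrist_force: [3.4, -2.6, 7.4]
finger_gap: 0.0352
gripper_force: 27.2
```

>>> {"method": "drive_tool", "body": {
  "dp": [
    [0, 0.005, 0],
    [0, 0.0075, 0],
    [0, 0.0075, 0]
  ],
  "turn": [0, 0, 0]
}}

```text
t: 8.83
ee_pos: [0.5384, 0.0466, 0.1917]
ee_rot: [0.001, 0.026, 1.0, -0.001]
wrist_force: [3.3, -6.3, 6.8]
finger_gap: 0.0356
gripper_force: 25.6
```

>>> {"method": "drive_tool", "body": {
  "dp": [
    [0, 0.005, 0],
    [0, 0.0075, 0],
    [0, 0.0075, 0]
  ],
  "turn": [0, 0, 0]
}}

```text
t: 9.08
ee_pos: [0.5384, 0.0467, 0.1917]
ee_rot: [0.001, 0.026, 1.0, -0.001]
wrist_force: [1.6, -10.3, 8.0]
finger_gap: 0.0354
gripper_force: 25.5
```

Force rose from the steady 2.5 N to 10 N over two steps, so the camera is lightly caught. Releasing the lever now.

>>> {"method": "drive_tool", "body": {
  "dp": [
    [0, 0, 0],
    [0, 0, 0],
    [0, 0, 0],
    [0, 0, 0],
    [0, 0, 0],
    [0, 0, 0],
    [0, 0, 0],
    [0, 0, 0]
  ],
  "turn": [0, 0, 0, 0, 0, 0, 0, 0],
  "fingers": 1
}}

```text
t: 9.75
ee_pos: [0.5375, 0.0479, 0.1905]
ee_rot: [0.0, 0.026, 1.0, 0.0]
wrist_force: [0.3, -0.1, -1.3]
finger_gap: 0.0854
gripper_force: 0.0
```

>>> {"method": "drive_tool", "body": {
  "dp": [
    [0, 0, -0.4],
    [0, 0, -0.8],
    [0, 0, -1],
    [0, 0, -1],
    [0, 0, -1]
  ],
  "turn": [0, 0, 0, 0, 0]
}}

```text
t: 10.17
ee_pos: [0.5376, 0.0478, 0.2709]
ee_rot: [0.001, 0.026, 1.0, 0.0]
wrist_force: [0.2, 0.2, 0.0]
finger_gap: 0.0857
gripper_force: 0.0
```

```bash
python3 - <<'E'
from rig import ctrl,grab_frame
from h import *
f=grab_frame("wrist");s=ctrl.observe();print(s['ee_pos'],s['wrist_force'])
cv2.imwrite("pics/w3.png",f['image'])
P=cloud(f);z=P[...,2]
k=(z>.147)&(z<.160)&(abs(P[...,0]-.534)<.05)&(abs(P[...,1]-.035)<.05)
n,l,st,c=cv2.connectedComponentsWithStats(k.astype(np.uint8))
for i in range(1,n):
    if st[i,4]>60:
        p=P[l==i];print(st[i],cv2.minAreaRect((p[:,:2]*1000).astype(np.float32)))
u=P[...,0]*.052+P[...,1]*.9986; v=P[...,0]
for x in(.51,.56):
  for lo,hi,n in((.09,.104,'top100'),(.076,.088,'cam')):
    k=(abs(v-x)<.006)&(z>lo)&(z<hi)&(u>.04)&(u<.24)
    a=np.sort(u[k]*1000); g=np.where(np.diff(a)>2)[0]; print(x,n,[(s[0].round(1),s[-1].round(1),len(s)) for s in np.split(a,g+1)])
E
```

```text
[0.53716966 0.04777351 0.26979728] [-0.94147857 -0.58345101 -0.4736074 ]
[ 248  216   20   96 1554] ((535.2322998046875, 18.065420150756836), (8.29035758972168, 49.823951721191406), 86.87144470214844)
[ 332  221   17   87 1364] ((537.482666015625, 60.04143524169922), (8.077390670776367, 45.69302749633789), 87.03019714355469)
0.51 top100 [(np.float64(42.5), np.float64(49.8), 64), (np.float64(72.7), np.float64(72.7), 1), (np.float64(75.1), np.float64(104.9), 906), (np.float64(107.8), np.float64(118.0), 362), (np.float64(177.5), np.float64(226.6), 1695)]
0.51 cam [(np.float64(42.4), np.float64(49.9), 52), (np.float64(107.8), np.float64(108.1), 44), (np.float64(120.7), np.float64(178.8), 1692)]
0.56 top100 [(np.float64(47.5), np.float64(49.9), 30), (np.float64(75.0), np.float64(84.2), 48), (np.float64(96.5), np.float64(104.8), 91), (np.float64(107.7), np.float64(117.9), 306), (np.float64(177.0), np.float64(225.7), 1428)]
0.56 cam [(np.float64(46.2), np.float64(49.8), 38), (np.float64(107.7), np.float64(108.1), 36), (np.float64(120.8), np.float64(178.3), 1406)]
```

View pics/w3.png

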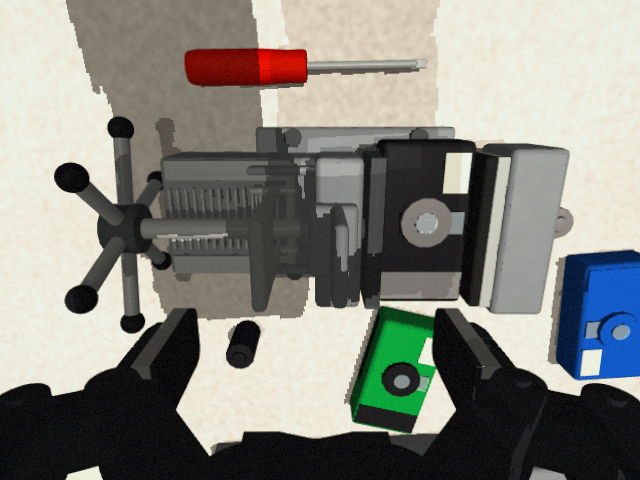

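Lever back at rest, jaw locked, and the face is at the camera. In the wheel, the balls at px (80,300) and (70,178) are the two upper ones, so spokes stand at about ±30° from up. Measuring the balls.

```bash
cat > wheel.py <<'E'
from rig import ctrl,grab_frame
from h import *
def look(name="wrist",png=None,y0=-.078):
    f=grab_frame(name)
    if png: cv2.imwrite(png,f['image'])
    P=cloud(f);z=P[...,2]
    g=f['image'].max(-1)
    k=(g<75)&(z>.005)&(z<.17)&(abs(P[...,1]-y0)<.03)&(abs(P[...,0]-.531)<.09)
    n,l,st,c=cv2.connectedComponentsWithStats(k.astype(np.uint8))
    for i in range(1,n):
        if st[i,4]>25:
            p=P[l==i];d=p.mean(0)-f['eye'];d/=np.linalg.norm(d)
            q=p.mean(0)+d*.005   # centre of ball behind the seen cap
            print(st[i].tolist(),q.round(4),"angle",np.degrees(np.arctan2(q[0]-.531,q[2]-.078)).round(1),"r",np.hypot(q[0]-.531,q[2]-.078).round(4))
    s=ctrl.observe();print(s['t'],s['ee_pos'].round(4),s['wrist_force'].round(1))
E
python3 - <<'E'
import wheel,pickle
wheel.look("wrist"); wheel.look("scene")
from h import *
print(cloud(pickle.load(open("top0.pkl","rb")))[221,298])
E
```

```text
[53, 118, 120, 217, 7481] [ 0.5257 -0.0794  0.0918] angle -21.1 r 0.0148
[161, 153, 34, 11, 144] [ 0.4877 -0.0557  0.0338] angle -135.6 r 0.0619
[161, 189, 26, 33, 302] [ 0.525  -0.0567  0.05  ] angle -167.9 r 0.0286
[174, 254, 18, 4, 45] [ 0.5618 -0.0579  0.048 ] angle 134.2 r 0.043
10.2667 [0.537  0.0478 0.2693] [-0.1  0.4 -0.9]
[314, 199, 24, 73, 916] [ 0.5437 -0.0726  0.0682] angle 127.6 r 0.0161
10.3167 [0.537  0.0478 0.2691] [-0.3 -0.6 -0.5]
[ 0.65288706 -0.02991815  0.04282476]
```

```bash
sed -i 's/g<75/g<28/' wheel.py; python3 - <<'E'
import wheel
wheel.look("wrist"); wheel.look("scene")
E
python3 - <<'E'
import cv2
from rig import grab_frame
from h import *
f=grab_frame("wrist");P=cloud(f)
for u,v in((120,128),(70,178),(80,300),(132,322)): print(u,v,np.nanmedian(P[v-3:v+4,u-3:u+4].reshape(-1,3),0).round(4),f['image'][v,u])
E
```

```text
[107, 119, 26, 22, 437] [ 0.4648 -0.077   0.0691] angle -97.6 r 0.0668
[53, 165, 35, 30, 793] [ 0.4885 -0.0783  0.1309] angle -38.8 r 0.0679
[147, 174, 14, 11, 88] [ 0.5038 -0.0805  0.0188] angle -155.3 r 0.0652
[133, 207, 18, 47, 355] [ 0.5298 -0.0712  0.079 ] angle -49.6 r 0.0015
[116, 208, 16, 5, 32] [ 0.5157 -0.0799  0.0803] angle -81.6 r 0.0155
[152, 254, 18, 18, 130] [ 0.5743 -0.0814  0.0291] angle 138.5 r 0.0653
[64, 288, 32, 28, 580] [ 0.5528 -0.0808  0.1414] angle 19.0 r 0.0671
[121, 317, 23, 19, 313] [ 0.5958 -0.0835  0.0914] angle 78.3 r 0.0662
10.3667 [0.537  0.0477 0.2691] [-0.7  0.2 -0.3]
[323, 199, 6, 6, 28] [ 0.4879 -0.0793  0.1301] angle -39.6 r 0.0676
[319, 212, 11, 9, 48] [ 0.5339 -0.0808  0.1253] angle 3.5 r 0.0474
[317, 224, 12, 16, 105] [ 0.5361 -0.0802  0.0834] angle 43.5 r 0.0074
[315, 243, 11, 8, 55] [ 0.5721 -0.0831  0.0701] angle 100.9 r 0.0418
[327, 257, 8, 15, 64] [ 0.5723 -0.0567  0.0223] angle 143.4 r 0.0693
[316, 259, 6, 6, 31] [ 0.572  -0.0836  0.0275] angle 140.9 r 0.065
10.4167 [0.5371 0.0477 0.2693] [ 0.8 -0.5  0.2]
120 128 [ 0.4641 -0.0739  0.0753] [10 14 12]
70 178 [ 0.487  -0.0747  0.1371] [19 14 12]
80 300 [ 0.55  -0.078  0.147] [19 14 17]
132 322 [ 0.5911 -0.081   0.0956] [ 4 11  6]
```

>>> {"method": "drive_tool", "body": {
  "dp": [
    [-0.4, -0.4, 0],
    [-0.85, -0.77, 0],
    [-0.85, -0.77, 0],
    [-0.85, -0.77, 0]
  ],
  "turn": [0, 0, 0, 0],
  "fingers": -1
}}

```text
t: 10.8
ee_pos: [0.6033, -0.0191, 0.2695]
ee_rot: [-0.0, 0.027, 1.0, -0.0]
wrist_force: [-0.6, -0.7, 0.1]
finger_gap: 0.0389
gripper_force: 0.0
```

>>> {"method": "drive_tool", "body": {
  "dp": [
    [0, -0.4, 0],
    [0, -0.77, 0],
    [0, -0.77, 0],
    [0, -0.77, 0.4],
    [0, -0.77, 0.8],
    [0, -0.77, 0.8],
    [0, -0.77, 0.8]
  ],
  "turn": [0, 0, 0, 0, 0, 0, 0]
}}

```text
t: 11.38
ee_pos: [0.5981, -0.0778, 0.2057]
ee_rot: [-0.002, 0.026, 1.0, 0.0]
wrist_force: [-0.4, -0.7, 0.8]
finger_gap: -0.0001
gripper_force: 0.0
```

```bash
python3 - <<'E'
import wheel
wheel.look("wrist","pics/w4.png")
E
```

```text
[273, 0, 48, 30, 1148] [ 0.4916 -0.0785  0.1301] angle -37.1 r 0.0653
[313, 79, 10, 24, 84] [ 0.5095 -0.0736  0.0365] angle -152.6 r 0.0467
[315, 101, 13, 12, 58] [ 0.52   -0.0715  0.0867] angle -51.5 r 0.0141
[276, 136, 14, 31, 159] [ 0.5396 -0.0902  0.0875] angle 42.2 r 0.0128
[275, 184, 45, 45, 1591] [ 0.5535 -0.0818  0.1417] angle 19.5 r 0.0676
[288, 256, 31, 27, 668] [ 0.596  -0.0842  0.0913] angle 78.4 r 0.0664
[311, 293, 10, 44, 386] [ 0.5899 -0.0775  0.1522] angle 38.5 r 0.0947
[273, 305, 24, 38, 617] [ 0.5935 -0.0883  0.1507] angle 40.7 r 0.0959
[335, 306, 24, 37, 603] [ 0.5946 -0.067   0.1508] angle 41.1 r 0.0966
11.4333 [ 0.599  -0.0781  0.2074] [ 0.  -0.   0.2]
```

View pics/w4.png

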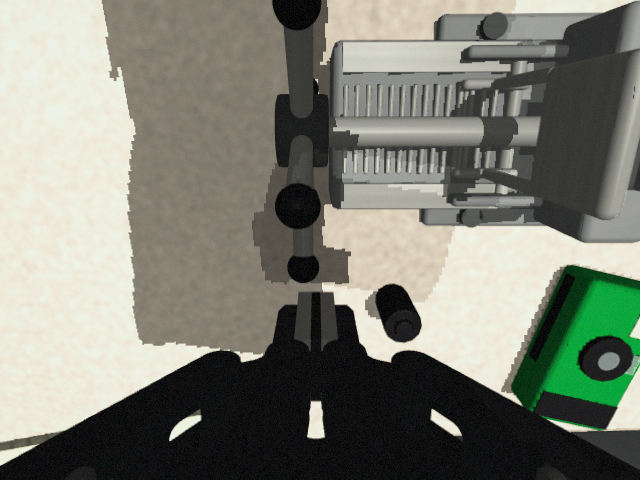

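>>> {"method": "drive_tool", "body": {
  "dp": [
    [0, -0.06, 0.2],
    [0, -0.06, 0.38],
    [0, -0.06, 0.38],
    [0, -0.06, 0.38]
  ],
  "turn": [0, 0, 0, 0]
}}

```text
t: 11.77
ee_pos: [0.5991, -0.0834, 0.1776]
ee_rot: [0.001, 0.026, 1.0, -0.0]
wrist_force: [0.8, 0.2, 0.1]
finger_gap: 0.0002
gripper_force: 0.0
```

>>> {"method": "drive_tool", "body": {
  "dp": [
    [0, 0, 0.04],
    [0, 0, 0.08],
    [0, 0, 0.12],
    [0, 0, 0.16]
  ],
  "turn": [0, 0, 0, 0]
}}

```text
t: 12.1
ee_pos: [0.5999, -0.0838, 0.1647]
ee_rot: [0.002, 0.026, 1.0, -0.0]
wrist_force: [2.8, -0.1, 8.8]
finger_gap: -0.0
gripper_force: 4.2
```

>>> {"method": "drive_tool", "body": {
  "dp": [
    [0, 0, 0.03],
    [0, 0, 0.06],
    [0, 0, 0.09],
    [0, 0, 0.12],
    [0, 0, 0.15]
  ],
  "turn": [0, 0, 0, 0, 0]
}}

```text
t: 12.52
ee_pos: [0.6001, -0.0839, 0.1528]
ee_rot: [0.002, 0.026, 1.0, -0.0]
wrist_force: [1.6, -0.9, 8.5]
finger_gap: 0.0002
gripper_force: 4.1
```

>>> {"method": "drive_tool", "body": {
  "dp": [
    [0, 0, 0.03],
    [0, 0, 0.06],
    [0, 0, 0.09],
    [0, 0, 0.12]
  ],
  "turn": [0, 0, 0, 0]
}}

```text
t: 12.85
ee_pos: [0.5998, -0.0841, 0.1432]
ee_rot: [0.002, 0.026, 1.0, -0.001]
wrist_force: [-0.6, -2.2, 8.1]
finger_gap: -0.0002
gripper_force: 4.4
```

>>> {"method": "drive_tool", "body": {
  "dp": [
    [0, 0, -0.5],
    [0, 0, -0.94],
    [0.24, 0, -0.94],
    [0.24, 0, -0.94],
    [0.24, 0, -0.94]
  ],
  "turn": [0, 0, 0, 0, 0]
}}

```text
t: 13.27
ee_pos: [0.5794, -0.0826, 0.2172]
ee_rot: [0.0, 0.026, 1.0, -0.0]
wrist_force: [-0.1, 0.0, 0.6]
finger_gap: -0.0002
gripper_force: 0.0
```

```bash
python3 - <<'E'
import wheel
wheel.look("wrist")
E
```

```text
[295, 0, 36, 38, 1094] [ 0.4661 -0.0783  0.0952] angle -75.2 r 0.0671
[289, 111, 48, 46, 1648] [ 0.5119 -0.0806  0.1411] angle -16.9 r 0.066
[289, 178, 16, 15, 44] [ 0.5384 -0.0897  0.089 ] angle 33.8 r 0.0133
[322, 182, 14, 17, 94] [ 0.5428 -0.0748  0.0862] angle 55.2 r 0.0143
[290, 188, 13, 11, 58] [ 0.5438 -0.0912  0.0845] angle 63.2 r 0.0143
[295, 265, 35, 53, 956] [ 0.5735 -0.0835  0.1332] angle 37.6 r 0.0697
[276, 306, 21, 24, 380] [ 0.5749 -0.093   0.158 ] angle 28.8 r 0.0913
[335, 306, 21, 23, 380] [ 0.576 -0.072  0.158] angle 29.4 r 0.0918
13.3167 [ 0.5796 -0.0826  0.2167] [-0.5  0.5 -1.5]
```

>>> {"method": "drive_tool", "body": {
  "dp": [
    [-0.02, 0, 0.1],
    [-0.04, 0, 0.15],
    [-0.06, 0, 0.19],
    [-0.09, 0, 0.23],
    [-0.12, 0, 0.27],
    [-0.14, 0, 0.31]
  ],
  "turn": [0, 0, 0, 0, 0, 0]
}}

```text
t: 13.82
ee_pos: [0.5935, -0.0837, 0.1932]
ee_rot: [0.003, 0.026, 1.0, -0.001]
wrist_force: [6.8, -0.4, 16.2]
finger_gap: -0.0002
gripper_force: 8.5
```

>>> {"method": "drive_tool", "body": {
  "dp": [
    [-0.02, 0, 0.035],
    [-0.04, 0, 0.07],
    [-0.06, 0, 0.105]
  ],
  "turn": [0, 0, 0]
}}

```text
t: 14.07
ee_pos: [0.5986, -0.0841, 0.1851]
ee_rot: [0.004, 0.026, 1.0, -0.001]
wrist_force: [7.0, -2.0, 15.2]
finger_gap: -0.0002
gripper_force: 8.1
```

>>> {"method": "drive_tool", "body": {
  "dp": [
    [-0.01, 0, 0.035],
    [-0.02, 0, 0.07],
    [-0.025, 0, 0.1],
    [-0.025, 0, 0.11]
  ],
  "turn": [0, 0, 0, 0]
}}

```text
t: 14.4
ee_pos: [0.6015, -0.0843, 0.1767]
ee_rot: [0.005, 0.026, 1.0, -0.001]
wrist_force: [12.6, -1.1, 15.3]
finger_gap: -0.0001
gripper_force: 9.1
```

```bash
cat > tq.py <<'E'
import numpy as np,sys
from rig import ctrl
s=ctrl.observe();x,y,z=s['ee_pos'];F=s['wrist_force']
c=z-.073-.008-.078;th=np.arccos(c/.066);print(np.degrees(th),F.round(2),"T",F[2]*.066*np.sin(th)-F[0]*(c+.008),s['t'])
E
python3 tq.py
```

```text
74.4619259662458 [12.6  -1.08 15.28] T 0.6479062177134334 14.4
```

>>> {"method": "drive_tool", "body": {
  "dp": [
    [-0.02, 0, 0.015],
    [-0.04, 0, 0.03],
    [-0.05, 0, 0.045]
  ],
  "turn": [0, 0, 0]
}}

```text
t: 14.65
ee_pos: [0.6036, -0.0843, 0.1719]
ee_rot: [0.002, 0.026, 1.0, -0.001]
wrist_force: [2.9, -1.8, 11.6]
finger_gap: -0.0
gripper_force: 6.1
```

```bash
python3 tq.py
```

```text
78.70804009791603 [ 2.9  -1.8  11.59] T 0.6891981305342635 14.65
```

>>> {"method": "drive_tool", "body": {
  "dp": [
    [-0.01, 0, 0.03],
    [-0.015, 0, 0.055],
    [-0.015, 0, 0.075]
  ],
  "turn": [0, 0, 0]
}}

```text
t: 14.9
ee_pos: [0.605, -0.0845, 0.1659]
ee_rot: [0.003, 0.026, 1.0, -0.001]
wrist_force: [6.2, -2.7, 12.3]
finger_gap: 0.0005
gripper_force: 6.8
```

```bash
python3 tq.py
```

```text
83.98033291946324 [ 6.19 -2.73 12.3 ] T 0.7147335133125563 14.9
```

>>> {"method": "drive_tool", "body": {
  "dp": [
    [-0.01, 0, 0.03],
    [-0.015, 0, 0.06],
    [-0.02, 0, 0.085]
  ],
  "turn": [0, 0, 0]
}}

```text
t: 15.15
ee_pos: [0.6065, -0.0845, 0.159]
ee_rot: [0.003, 0.026, 1.0, -0.001]
wrist_force: [4.0, -2.8, 11.5]
finger_gap: 0.0004
gripper_force: 6.3
```

```bash
python3 tq.py
```

```text
89.96607377119479 [ 3.97 -2.83 11.54] T 0.7300083574369048 15.15
```

>>> {"method": "drive_tool", "body": {
  "dp": [
    [-0.0, 0, 0.03],
    [-0.0, 0, 0.06],
    [0.005, 0, 0.085]
  ],
  "turn": [0, 0, 0]
}}

```text
t: 15.4
ee_pos: [0.6067, -0.0847, 0.1525]
ee_rot: [0.004, 0.026, 1.0, -0.001]
wrist_force: [8.6, -3.0, 12.1]
finger_gap: 0.0002
gripper_force: 7.4
```

```bash
python3 tq.py
```

```text
95.62158493874611 [ 8.58 -3.05 12.14] T 0.7840509684046165 15.4
```

Wheel force is about 1.46 times the loose value (12.1 N against 8.3 N), so I'll stop tightening, lift clear and check.

>>> {"method": "drive_tool", "body": {
  "dp": [
    [0, 0, -0.3],
    [-0.1, 0, -0.7],
    [-0.1, 0, -1],
    [-0.1, 0, -1]
  ],
  "turn": [0, 0, 0, 0]
}}

```text
t: 15.73
ee_pos: [0.614, -0.0846, 0.2353]
ee_rot: [0.003, 0.026, 1.0, -0.001]
wrist_force: [-0.1, -0.7, 0.7]
finger_gap: 0.0001
gripper_force: 0.0
```

>>> {"method": "drive_tool", "body": {
  "dp": [
    [0, 0, -0.5],
    [0, 0.5, -0.9],
    [0, 1, -0.9],
    [0, 1, -0.9],
    [0, 1, -0.9]
  ],
  "turn": [0, 0, 0, 0, 0]
}}

```text
t: 16.15
ee_pos: [0.6163, -0.0023, 0.3024]
ee_rot: [-0.001, 0.025, 1.0, 0.0]
wrist_force: [-0.2, 0.5, -0.2]
finger_gap: -0.0001
gripper_force: 0.0
```

```bash
python3 - <<'E'
import wheel
wheel.look("wrist","pics/w5.png")
E
```

```text
[173, 0, 23, 6, 90] [ 0.4686 -0.0794  0.0833] angle -85.2 r 0.0626
[142, 27, 31, 32, 774] [ 0.5011 -0.0813  0.1391] angle -26.0 r 0.068
[201, 48, 19, 20, 163] [ 0.4919 -0.0799  0.0252] angle -143.5 r 0.0657
[205, 79, 11, 50, 198] [ 0.531  -0.0723  0.0807] angle 0.8 r 0.0027
[209, 134, 18, 18, 132] [ 0.5621 -0.0835  0.0204] angle 151.7 r 0.0655
[159, 154, 27, 26, 532] [ 0.5667 -0.0848  0.1352] angle 32.0 r 0.0674
[193, 189, 21, 18, 269] [ 0.5968 -0.0865  0.0765] angle 91.3 r 0.0658
16.2 [ 0.6161 -0.0038  0.302 ] [-0.4 -0.8  0.5]
```

View pics/w5.png

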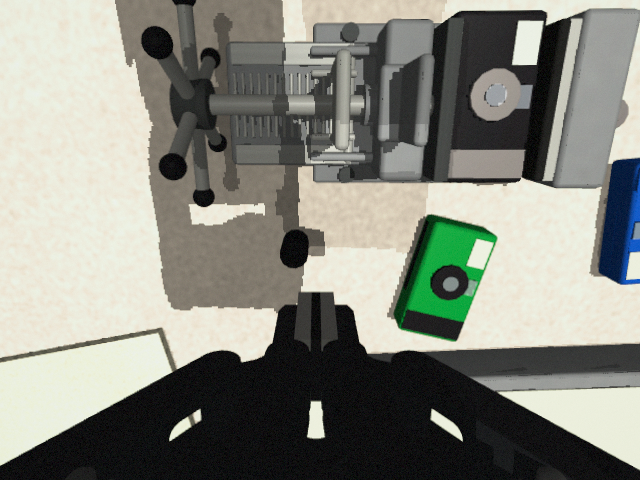

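The camera sits flush between the jaws, around px (490,100). The wheel has stayed where I left it, with balls at about 32° and 92°. The bystanders in this view (film_a, green and blue cameras) look undisturbed, and the robot is clear. Handing in.

```bash
python3 -c "
from rig import order
print(order.close_job())"
```

```text
the job is handed in; nothing more can be done
None
```

The job is handed in: the camera was lightly caught, the jaw locked on its rack, and the wheel tightened to about 1.46 times its loose force (roughly 75 N of clamping by estimate), with the arm clear at 16 s.

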